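# Close the casting mould and hold it level over its cradle

## Robot

A 6-joint arm with a two-finger parallel gripper is mounted at the origin on a cart in front of the work surface, level with it; the furniture and walls round the work are solid. World frame = base frame: x ahead of the robot, y to its left, z up, the work surface at z = 0. Lengths are in m, angles in degrees, forces in N, time in s.
With the tool pointing down it reaches from about 0.15 to 0.775 m from the base axis. Payload 6.1 kg.
Tool frame: the origin (TCP) lies at the very end of the fingers, on their centre line; the grasp point (between the pads) lies 19 mm behind it; z points along the fingers, y is the line along which they close (so a half turn about z gives the same grasp; the last joint's range is limited). The gripper opens to 85 mm and grips with 20 to 120 N. Pads are 22 mm wide; open, the fingers measure 114 mm over their backs; the gripper's body (76 mm by 85 mm) begins 54 mm behind the grasp point. The pads swing forward as they close: fully open they stand 13 mm farther back than shut.
Start: joints at [72.479, 7.208, -2.269, 80.523, 0, 90], TCP at [0.158, 0.501, 0.231] pointing down, gripper open.
Joint ranges: [-155.77, 155.77], [-54.66, 111.73], [-72.52, 77.12], [-102.08, 115.82], [-83.92, 84.16], [-180, 180]. Speed limits (degrees/s): [136.94, 136.94, 172.46, 180, 180, 180].

## Interface

Orientations are given as [roll, pitch, yaw] about the fixed x, y, z axes, in that order (R = Rz(yaw) Ry(pitch) Rx(roll)).
In Python, from workcell import arm, fingers, solver, eyes gives the robot as it stands. Calls block until the motion is done:
- arm.move_ptp(position, orientation): joint-space move of the TCP to a pose.
- arm.movel(position, rot=None, rate=0.15, until_force=None): straight line of the TCP; rot=None keeps the orientation; rate is the mean speed in m/s. With until_force (N) it stops when the force on the tool has changed by that much, and returns True; else False.
- arm.movej(angles): joint-space move.
- fingers.set_gripper(opening): finger opening in m; the grip force is fixed at half the most; returns when the fingers have stopped.
- arm.pause(seconds).
- solver.inverse_kinematics(position, orientation): joint angles nearest the present ones, or None.
- eyes.get_image(name): name is "scene" or "top" or "wrist"; returns the picture (400x640x3 uint8, blue, green, red); there is no depth.
- eyes.camera_params(name): a dict with "camera_matrix" (3x3 intrinsics, pixels), "extrinsics" (4x4, takes a point from world to camera coordinates); the wrist camera has in their place "mount" (4x4, takes a point from camera to tool coordinates, whose origin is the TCP and whose axes are the flange's). Camera axes: x right, y down, z forward; pixel columns grow to the right and rows downward; lengths in m; the calibration is good to about 2 mm. A picture is of the moment at which its call begins: read the wrist's pose just before it. camera_params takes no time and is no camera call.
A pose or a line that the arm cannot do raises arm.PlanningError and nothing moves.
- arm.close_job(): hands the job in; it is judged then, once.
Trained networks look in the newest picture that a camera, given by its name, has taken for a name from the list of things; names that differ only in an ending like _2 or _b are one class to them, and where a whole thing is asked for, a point or a joint stands for the part that bears it (a point fixed in the world has none). Each returns a list of dicts, best first, with "conf" (0 to 1); they miss things now and then, are a little off and sometimes report something else, mostly with a low value. They report only what shows in the picture. A call takes as long as a camera call.
- eyes.find_in(query, camera): "centre" ([x, y, z] in m, in the coordinates of the camera as it stood for that picture, good to about 4 mm: the middle of the surface that is visible of it).
- eyes.regions_of(query, camera): "pixels" (400x640 bool, what is visible of it).
Readings, each from a call of its own:
- arm.read_time_s(): time.
- arm.read_joint_pos(): joint angles.
- arm.read_dq(): joint speeds.
- arm.read_effort(): joint torques, N m.
- arm.read_tool_pos(): TCP position.
- arm.read_orientation(): TCP orientation.
- arm.read_force(): force on the tool from outside, world axes, zero at the start.
- arm.read_ft_torque(): the same for the moment, N m.
- arm.read_grip_width(): finger opening in m.
- arm.read_finger_force(): force on a finger pad.
Only numpy, scipy, OpenCV 4.12 (cv2) and the standard library are available. Lean on these libraries where they do the work, as an engineer would, in place of code of your own. Each camera call takes 0.05 s, during which the arm holds its last target. There are 200 camera calls.

## Task

Close the hinged casting mould on the bench so that its two halves meet edge to edge all along. Then lift the closed mould, which is heavier at its brass end, by its balance point, and hold it level a few centimetres (2 to 7) above the blue cradle, centred and lined up with it, brass end over the yellow end stop, without touching the cradle. Finish while still holding it there, and leave the jar, file and brush on the bench where they are.

Things in the scene. Friction and masses are not known exactly. Their poses are not given: they have to be found in the camera images.
- mould: lower half of a loose two-part casting mould lying flat on the bench: aluminium block 170 long (x) x 52 wide (y) x 36 mm high, its last 45 mm at the +x end solid brass (heavy). Origin at the centre of the underside, x towards the brass end, y across towards the hinge side, z up. Closed, the mould is 50 mm high; all together 0.5 to 0.8 kg
- mould_balance (a point): balance point of the closed mould: 25 mm from its middle towards the brass end, on its centre line, 25 mm above its underside. Grip the lower half here, low across its smooth 52 mm width (the upper half is 2 mm narrower on each side). The hinge knuckles stick out 10 mm beyond the +y side at mould x = -68, -8 and +74 mm, each 20 mm long
- mould_brass_end (a point): middle of the lower edge of the mould's brass end face (mould x = +85 mm, z = 0)
- cover (a joint): angle of the upper half (170 x 48 x 14 mm) about its hinge, rad: 0 = closed, flat on the lower half; 1.57 = upright; up to 1.95 = leaning outward. The hinge line runs along the mould's x at mould y = +31, z = 36 mm. Stiff hinge (0.06 N m friction): the half stays where it is left and must be pushed over and pressed down until shut, 1 to 3 N at its free edge; it does not latch
- cover_edge (a point): point on the upper half's free long edge at mid thickness, 55 mm from the hinge line, level with the balance point along the length; with the mould closed it lies at mould x = 25, y = -24, z = 43 mm
- cradle: fixed cradle for the closed mould: dark steel base plate 200 (x) x 80 (y) x 10 mm with two blue U-shaped saddles, tops 45 mm above the bench (seats at 23 mm), 58 mm wide inside, and a yellow end stop at its +x end, top at 44 mm. Origin at the centre of its underside, x towards the yellow stop, z up. Mould origin over cradle origin and the same x direction is lined up
- cradle_yellow_end (a point): point in the cradle above which the mould's brass end face belongs: cradle x = +85 mm, 45 mm above the bench (the height of the saddle tops)
- white_jar: white jar, 66 mm across, 58 mm high, loose, to be left alone; origin at the centre of its underside
- needle_file: needle file with wooden handle, 167 x 19 x 18 mm, loose, to be left alone; origin under its middle
- flat_brush: flat brush, 185 x 30 x 15 mm, loose, to be left alone; origin under its middle
- grind_tray: fixed grey grinding tray behind the middle of the work, an obstacle: its front wall stands 159 mm in front of its origin (towards the robot, -x), its top is 133 mm above the bench, and it spans y = -173 to +200 mm from its origin; carry the mould in front of it or over it

How it is judged (in metres and radians):
On the way, in this order (a step that is already met when the one before it is completed fails the run):
1. the mould is closed, its halves edge to edge, while it stands on the bench (value of joint cover below 0.04 rad and height (world z) of mould below 0.008 m), for 0.2 s.
2. the closed mould is lifted clear of the bench in the fingers (height (world z) of mould above 0.03 m and contact force between mould and the fingers above 2 N), for 0.2 s.
At the end, for the whole second after the job is handed in: Mould shut (0.04 rad), gripped within 15 mm of its balance point, held still and level (4 degrees) by the fingers alone, underside 18 to 75 mm above the saddle tops, its middle within 15 mm of the cradle's and its brass end within 18 mm of its place, not touching the cradle (value of joint cover below 0.04 rad and horizontal distance between mould and cradle below 0.015 m and horizontal distance between mould_brass_end and cradle_yellow_end below 0.018 m and z of mould in the frame of cradle_yellow_end between 0.018 and 0.075 m and angle between mould's own z axis and vertical below 0.07 rad and x of the grasp point in the frame of mould between 0.01 and 0.04 m and contact force between mould and the fingers above 2 N and contact force between mould and cradle below 0.1 N and linear speed of mould below 0.03 m/s); the arm keeps its last pose, push and grip.
It fails at once if the jar is moved more than 30 mm (distance of white_jar from where it was at the start of the episode above 0.03 m).
It fails at once if the file is moved more than 30 mm (distance of needle_file from where it was at the start of the episode above 0.03 m).
It fails at once if the brush is moved more than 30 mm (distance of flat_brush from where it was at the start of the episode above 0.03 m).
It also fails if it takes over 61 s, if anything falls off the work surface, if the arm or the gripper's body presses on something with over 40 N, if the wrist force passes 120 N, or if a joint passes its speed limit or range.

## Working session

There is one attempt and no reset: what is moved stays moved. The work goes in short steps, each a Python script; the robot and the scene stay as the last script left them, time stands still between calls to the robot, and variables do not carry over. Pictures are saved under pics/ and viewed, at most 10 in all, crops included, and the job is handed in when it is done.

```bash
mkdir -p pics; cat > h.py <<'E'
import numpy as np, cv2
from workcell import arm, fingers, solver, eyes
from scipy.spatial.transform import Rotation as R
def cam2w(name,p):
    E=np.array(eyes.camera_params(name)["extrinsics"]); return (np.linalg.inv(E)@np.r_[p,1])[:3]
def project(name,P):
    c=eyes.camera_params(name);E=np.array(c["extrinsics"]);K=np.array(c["camera_matrix"])
    q=(E[:3,:3]@np.atleast_2d(P).T).T+E[:3,3]; q=q@K.T; return q[:,:2]/q[:,2:]
def pix2plane(name,uv,z):
    c=eyes.camera_params(name);E=np.array(c["extrinsics"]);K=np.array(c["camera_matrix"])
    uv=np.atleast_2d(uv); d=np.c_[uv,np.ones(len(uv))]@np.linalg.inv(K).T@E[:3,:3]; o=-E[:3,:3].T@E[:3,3]
    return o+d*((z-o[2])/d[:,2])[:,None]
E
python3 - <<'E'
from h import *
np.set_printoptions(precision=4,suppress=True)
for n in("top","scene"):
    cv2.imwrite(f"pics/{n}0.png",eyes.get_image(n))
    for q in("mould","mould_balance","mould_brass_end","cover","cover_edge","cradle","cradle_yellow_end","white_jar","needle_file","flat_brush","grind_tray"):
        try: print(n,q,[(round(d["conf"],2),cam2w(n,d["centre"])) for d in eyes.find_in(q,n)][:2])
        except Exception as e: print(n,q,e)
print(arm.read_time_s())
E
```

```text
top mould [(0.58, array([0.4503, 0.2298, 0.0394]))]
top mould_balance [(0.75, array([0.4481, 0.2309, 0.0348]))]
top mould_brass_end [(0.69, array([0.4552, 0.2354, 0.0367])), (0.66, array([ 0.476 , -0.3524,  0.0084]))]
top cover [(0.83, array([0.4308, 0.219 , 0.0896]))]
top cover_edge [(0.71, array([0.4328, 0.2209, 0.0921]))]
top cradle [(0.93, array([ 0.4781, -0.3546,  0.0079]))]
top cradle_yellow_end [(0.59, array([ 0.4726, -0.3563,  0.0079]))]
top white_jar [(0.72, array([0.5065, 0.0346, 0.0534]))]
top needle_file [(0.59, array([ 0.4317, -0.0452,  0.0141]))]
top flat_brush [(0.69, array([0.6599, 0.2601, 0.0163]))]
top grind_tray []
scene mould [(0.59, array([0.4351, 0.1948, 0.0617]))]
scene mould_balance [(0.57, array([0.4325, 0.1963, 0.0565])), (0.29, array([ 0.4766, -0.3662,  0.0094]))]
scene mould_brass_end [(0.76, array([0.438 , 0.1926, 0.061 ]))]
scene cover [(0.96, array([0.4277, 0.2082, 0.0736]))]
scene cover_edge [(0.74, array([0.4266, 0.2085, 0.0751]))]
scene cradle [(0.57, array([ 0.4698, -0.3654,  0.0122]))]
scene cradle_yellow_end [(0.77, array([ 0.4726, -0.3646,  0.0089])), (0.56, array([0.4395, 0.1955, 0.0593]))]
scene white_jar [(0.72, array([0.5035, 0.0133, 0.0547]))]
scene needle_file [(0.68, array([ 0.4311, -0.0511,  0.0076]))]
scene flat_brush [(0.62, array([0.657 , 0.2468, 0.0111]))]
scene grind_tray []
1.2
```

View pics/top0.png

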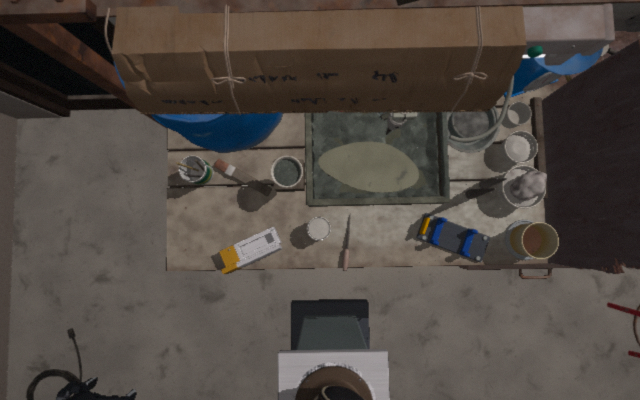

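View pics/scene0.png

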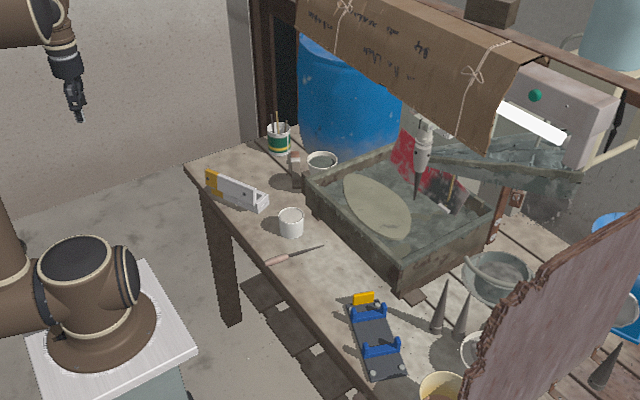

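```bash
python3 - <<'E'
from h import *
np.set_printoptions(precision=4,suppress=True)
print(np.array(eyes.camera_params("wrist")["mount"]),np.array(eyes.camera_params("wrist")["camera_matrix"]))
print(arm.read_orientation())
im=cv2.imread("pics/top0.png")
a=cv2.resize(im[215:285,195:295],None,fx=7,fy=7,interpolation=cv2.INTER_CUBIC)
cv2.imwrite("pics/cropm.png",a)
print(solver.inverse_kinematics([0.40,0.20,0.30],[180,0,25]),solver.inverse_kinematics([0.42,-0.33,0.30],[180,0,-16]),solver.inverse_kinematics([0.40,0.20,0.30],[180,0,-155]))
arm.move_ptp([0.38,0.20,0.30],[180,0,25])
print(arm.read_tool_pos(),arm.read_orientation(),arm.read_time_s())
cv2.imwrite("pics/w1.png",eyes.get_image("wrist"))
for q in("mould","cover"):print(q,[(d["conf"],d["centre"]) for d in eyes.find_in(q,"wrist")])
E
```

```text
[[ 0.     -0.9658 -0.2594  0.0643]
 [ 1.     -0.0001  0.0004 -0.0007]
 [-0.0004 -0.2594  0.9658 -0.1426]
 [ 0.      0.      0.      1.    ]] [[301.2083   0.     321.2582]
 [  0.     301.2083 195.5647]
 [  0.       0.       1.    ]]
[-179.9997    0.0001  162.4778]
[  26.5651   -0.6443   -2.0207   88.6235    0.     -178.4349] [-38.1572   8.8788   8.3034  89.4246   0.     157.8428] [26.5651 -0.6443 -2.0207 88.6235  0.      1.5651]
[0.38   0.2001 0.3   ] [179.9998   0.0036  25.0013] 5.0583
mould [(0.62, [0.0072, -0.112, 0.3916])]
cover [(0.65, [0.0096, -0.0782, 0.3425])]
```

View pics/w1.png

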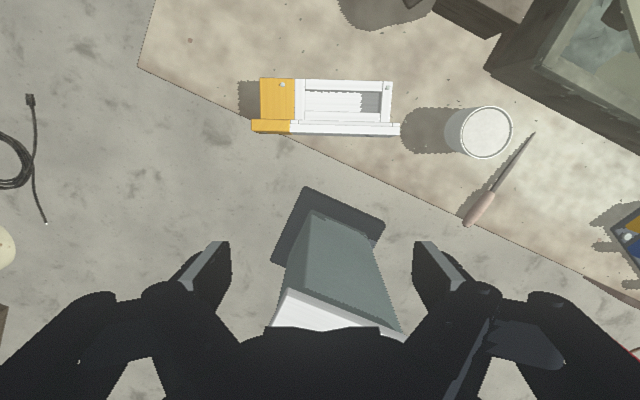

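View pics/cropm.png

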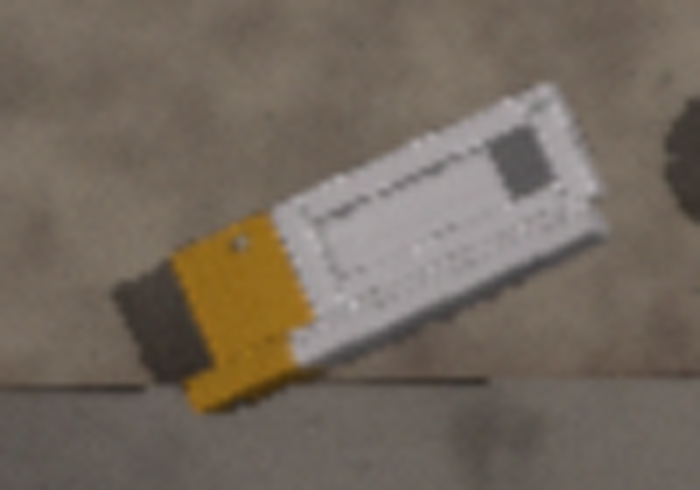

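```bash
cat >> h.py <<'E'
def wristE(pos,rpy):
    T=np.eye(4);T[:3,:3]=R.from_euler("xyz",rpy,degrees=True).as_matrix();T[:3,3]=pos
    return T@np.array(eyes.camera_params("wrist")["mount"])
def wpix(pos,rpy,uv,z):
    W=wristE(pos,rpy);K=np.array(eyes.camera_params("wrist")["camera_matrix"])
    uv=np.atleast_2d(uv);d=np.c_[uv,np.ones(len(uv))]@np.linalg.inv(K).T@W[:3,:3].T;o=W[:3,3]
    return o+d*((z-o[2])/d[:,2])[:,None]
def pose(a,b,off):  # a=brass corner,b=other corner of long edge, off = mould y of that edge
    m=(a+b)[:2]/2;d=(a-b)[:2];L=np.linalg.norm(d);d/=L;n=np.array([-d[1],d[0]])
    return m-off*n,np.degrees(np.arctan2(d[1],d[0])),L
E
python3 - <<'E'
from h import *
np.set_printoptions(precision=4,suppress=True)
p=[.38,.2001,.3];o=[180,0,25]
a,b=wpix(p,o,[[260,78],[390.5,80]],.036);print("wrist",pose(a,b,-.026))
f=lambda u,v:[195+u/7-.5,215+v/7-.5]
a,b=pix2plane("top",[f(172,255),f(552,85)],.036);print("top",pose(a,b,-.026))
print("cover top edge w",wpix(p,o,[[251,120],[251,133],[400,123],[400,135]],.091))
print("cover top edge top",pix2plane("top",[f(185,385),f(205,412),f(600,230)],.091))
for s,e in(("top","extrinsics"),): 
    E=np.array(eyes.camera_params(s)[e]);print(np.linalg.inv(E)[:3,3])
# cradle from top
im=cv2.imread("pics/top0.png");cv2.imwrite("pics/cropc.png",cv2.resize(im[200:270,405:505],None,fx=7,fy=7,interpolation=cv2.INTER_CUBIC))
E
```

```text
wrist (array([0.4583, 0.2301]), np.float64(114.17479991762589), np.float64(0.1652370923921306))
top (array([0.457 , 0.2309]), np.float64(112.87800688980342), np.float64(0.1694390387112777))
cover top edge w [[0.4014 0.2965 0.091 ]
 [0.388  0.2912 0.091 ]
 [0.4698 0.142  0.091 ]
 [0.4581 0.1356 0.091 ]]
cover top edge top [[0.4012 0.2992 0.091 ]
 [0.3908 0.2915 0.091 ]
 [0.4574 0.1379 0.091 ]]
[0.5121 0.0176 1.1449]
```

View pics/cropc.png

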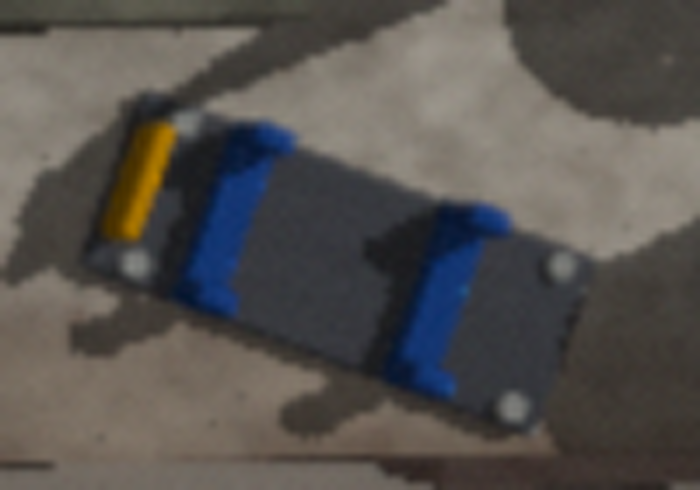

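```bash
cat >> h.py <<'E'
M0=np.array([.4577,.2305]);YAW=113.5
def mw(x,y,z,c=M0,yaw=YAW):
    return list(c+R.from_euler("z",yaw,degrees=True).as_matrix()[:2,:2]@[x,y])+[z]
E
python3 - <<'E'
from h import *
np.set_printoptions(precision=4,suppress=True)
f=lambda u,v:[405+u/7-.5,200+v/7-.5]
P=pix2plane("top",[f(145,92),f(85,265),f(530,435),f(595,258)],.01)
d=((P[0]+P[1])-(P[2]+P[3]))/2;print("cradle",P.mean(0),np.degrees(np.arctan2(d[1],d[0])),np.linalg.norm(d),np.linalg.norm(P[0]-P[1]))
o=[180,0,YAW]
fingers.set_gripper(0.0)
arm.move_ptp(mw(.025,.085,.13),o)
arm.movel(mw(.025,.080,.078),rate=.15)
for t in np.radians(np.linspace(85,0,9)):
    y=.031-.042*np.cos(t)+.014*np.sin(t)+.0125; z=.036+.042*np.sin(t)+.014*np.cos(t)+.001
    hit=arm.movel(mw(.025,y,z),rate=.08,until_force=20)
    print(round(np.degrees(t)),hit,np.array(arm.read_force()),arm.read_tool_pos()[2])
    if hit:break
print(arm.read_time_s())
E
```

```text
cradle [ 0.4732 -0.355   0.01  ] 68.04920779969851 0.19555202282938483 0.07647163660999635
85 False [-0.4787  0.3085 -0.753 ] 0.08022551646730106
74 False [-0.0511  0.6398  1.0769] 0.08121736688565045
64 False [-0.0646 -0.659  -0.5725] 0.08083135759975776
53 False [-0.0213  0.2224 -0.3459] 0.07877543325804257
42 False [0.9306 0.6077 0.2083] 0.07538976319223176
32 False [-0.6508  0.3482 -0.0094] 0.07063043005069372
21 False [ 0.421  -0.3301  0.1825] 0.06468311223057378
11 False [0.1777 0.5775 0.5941] 0.057872896753682304
0 False [0.0343 0.3435 0.0291] 0.05048353742471043
12.9083
```

```bash
python3 - <<'E'
from h import *
im=eyes.get_image("scene");c=cv2.resize(im[120:250,170:330],None,fx=4.5,fy=4.5,interpolation=cv2.INTER_CUBIC)
cv2.imwrite("pics/s2.png",c)
E
```

```text
(no output)
```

View pics/s2.png

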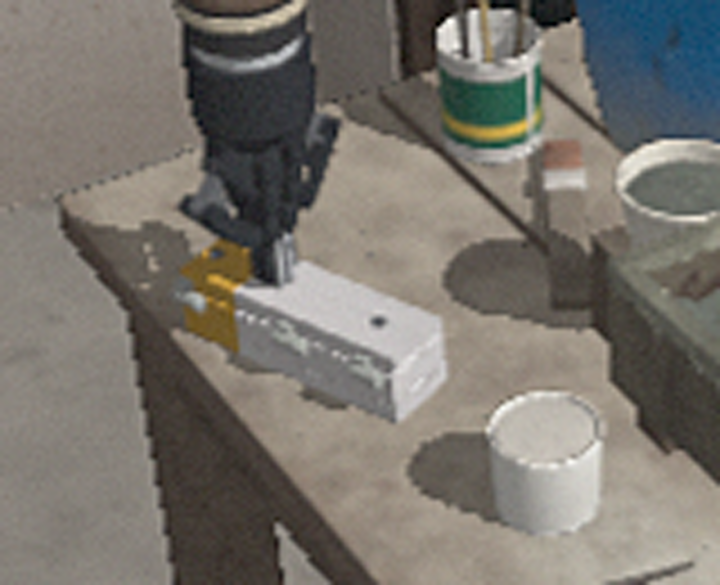

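The picture shows the cover folded over, nearly flat on the lower half, with the fingertips on it near (275,275) of the crop. Next: press down, back off, and look again.

```bash
python3 - <<'E'
from h import *
np.set_printoptions(precision=4,suppress=True)
arm.movel(mw(.025,.0,.057),rate=.1)
arm.movel(mw(.025,-.009,.057),rate=.1)
print(arm.movel(mw(.025,-.009,.040),rate=.03,until_force=10),arm.read_tool_pos(),arm.read_force())
arm.pause(.4)
arm.movel(mw(.025,-.009,.08),rate=.15)
arm.move_ptp(mw(-.04,.0,.30),[180,0,YAW])
fingers.set_gripper(.085)
p,o=arm.read_tool_pos(),arm.read_orientation();print(p,o,arm.read_time_s())
im=eyes.get_image("wrist");cv2.imwrite("pics/w3.png",im)
for q in("mould","cover"):
    for d in eyes.regions_of(q,"wrist")[:1]:
        m=d["pixels"].astype(np.uint8);c=max(cv2.findContours(m,0,2)[0],key=cv2.contourArea)
        print(q,d["conf"],m.sum(),cv2.boxPoints(cv2.minAreaRect(c)))
cv2.imwrite("pics/w3c.png",im)
E
```

```text
True [0.4563 0.2572 0.05  ] [-0.1701 -0.6301  7.6329]
[0.4737 0.1938 0.3001] [179.9913  -0.002  113.497 ] 16.2917
mould 0.65 5787 [[293.  63.]
 [343.  63.]
 [343. 199.]
 [293. 199.]]
cover 0.67 5466 [[293.  63.]
 [342.  63.]
 [342. 199.]
 [293. 199.]]
```

View pics/w3.png

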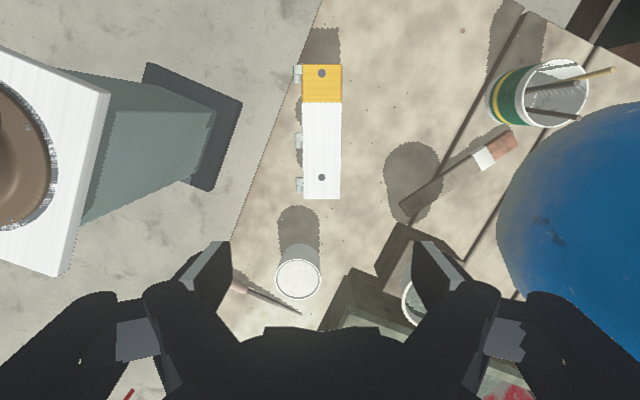

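```bash
python3 - <<'E'
from h import *
np.set_printoptions(precision=4,suppress=True)
im=cv2.imread("pics/w3.png").astype(int)
# refine edges by brightness/yellow mask
hsv=cv2.cvtColor(im.astype(np.uint8),cv2.COLOR_BGR2HSV)
m=((hsv[...,2]>215)|((hsv[...,1]>150)&(hsv[...,0]>15)&(hsv[...,0]<32))).astype(np.uint8)
m[:55]=0;m[210:]=0;m[:,:285]=0;m[:,355:]=0
m=cv2.morphologyEx(m,cv2.MORPH_OPEN,np.ones((9,9)))
c=max(cv2.findContours(cv2.morphologyEx(m,cv2.MORPH_CLOSE,np.ones((9,9))),0,2)[0],key=cv2.contourArea)
b=cv2.boxPoints(cv2.minAreaRect(c));print(b)
p=[.4737,.1938,.3001];o=[180,0,113.497]
b=b[np.argsort(b[:,1])]
a1=wpix(p,o,b[:2].mean(0),.05)[0];a2=wpix(p,o,b[2:].mean(0),.05)[0]
print(pose(a1,a2,0))
print(pose(*wpix(p,o,[[322,65],[322.5,199.5]],.05),0))
E
```

```text
[[302.  65.]
 [341.  65.]
 [341. 198.]
 [302. 198.]]
(array([0.459 , 0.2298]), np.float64(113.5102643042678), np.float64(0.16686917067450013))
(array([0.4603, 0.2292]), np.float64(113.7645716545703), np.float64(0.16897936157880103))
```

```bash
python3 - <<'E'
from h import *
np.set_printoptions(precision=4,suppress=True)
arm.move_ptp(mw(-.04,.0,.30,np.array([.4732,-.355]),69),[180,0,69])
p,o=arm.read_tool_pos(),arm.read_orientation();print(p,o,arm.read_time_s())
cv2.imwrite("pics/w4.png",eyes.get_image("wrist"))
arm.move_ptp(mw(.025,0,.13,np.array([.459,.2298])),[180,0,113.5])
print(arm.read_time_s())
E
```

```text
[ 0.4594 -0.3915  0.3001] [179.9875  -0.0118  69.0835] 18.55
20.975
```

View pics/w4.png

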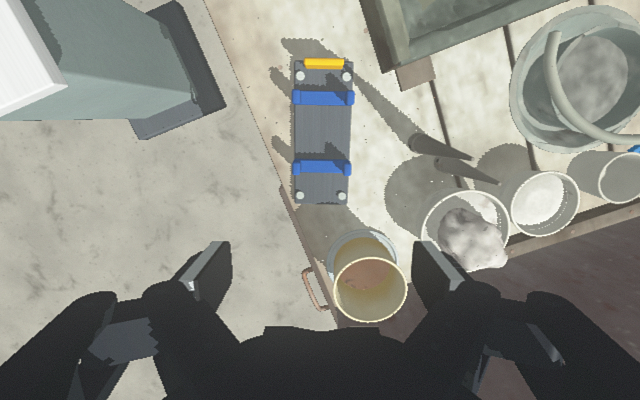

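```bash
python3 - <<'E'
from h import *
np.set_printoptions(precision=4,suppress=True)
p=[.4594,-.3915,.3001];o=[179.99,-.01,69.08]
print(pose(*wpix(p,o,[[324,60],[321,204.5]],.01),0))
print("saddle mids",pose(*wpix(p,o,[[323.5,98],[321.5,168]],.038),0), "yellow",wpix(p,o,[324.5,64],.044))
C=np.array([.459,.2298])
arm.movel(mw(.025,0,.004,C),rate=.1,until_force=15)
print(arm.read_tool_pos())
fingers.set_gripper(.0)
print(arm.read_grip_width(),arm.read_finger_force())
arm.movel(mw(.025,0,.05,C),rate=.08)
arm.pause(.3);print(arm.read_force(),arm.read_ft_torque(),arm.read_grip_width())
arm.movel(mw(.025,0,.16,C),rate=.12)
im=eyes.get_image("scene");cv2.imwrite("pics/s5.png",cv2.resize(im[60:250,130:370],None,fx=3,fy=3,interpolation=cv2.INTER_CUBIC))
print(arm.read_time_s())
E
```

```text
(array([ 0.4737, -0.3602]), np.float64(67.92898879140122), np.float64(0.20017415549521758))
saddle mids (array([ 0.4756, -0.3552]), np.float64(67.47373034914406), np.float64(0.09056916778614472)) yellow [[ 0.5081 -0.277   0.044 ]]
[0.4495 0.253  0.0047]
0.0509538671032972 65.41834213770926
[-0.2168  0.1584 -6.8004] [-0.0272  0.0066 -0.0173] 0.05093937660651973
24.9333
```

View pics/s5.png

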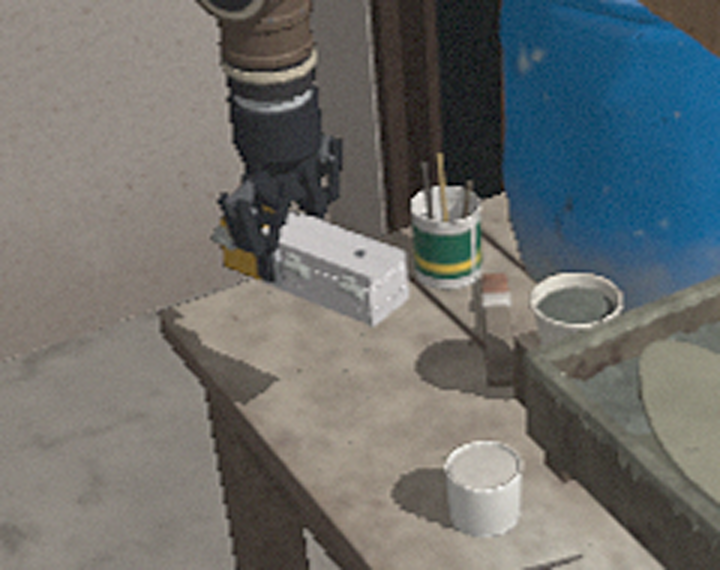

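```bash
python3 - <<'E'
from h import *
np.set_printoptions(precision=4,suppress=True)
C=np.array([.474,-.358]);Y=68
arm.movel([.41,0,.20],[180,0,91],rate=.12)
arm.movel(mw(.025,0,.19,C,Y),[180,0,Y],rate=.12)
arm.movel(mw(.025,0,.096,C,Y),rate=.06)
arm.pause(.5)
print(arm.read_tool_pos(),arm.read_orientation(),arm.read_grip_width(),arm.read_force(),arm.read_ft_torque(),arm.read_time_s())
t=eyes.get_image("top");s=eyes.get_image("scene")
a=cv2.resize(t[195:275,400:510],(550,400),interpolation=cv2.INTER_CUBIC)
# overlay expected mould top face
q=project("top",[mw(x,y,.141,C,Y) for x,y in((.085,-.024),(.085,.024),(-.085,.024),(-.085,-.024))])
cv2.polylines(a,[np.int32((q+.5-[400,195])*5)],True,(0,255,0),1)
b=cv2.resize(s[240:390,310:440],(240,277),interpolation=cv2.INTER_CUBIC)
c=np.zeros((400,790,3),np.uint8);c[:,:550]=a;c[:277,550:]=b
cv2.imwrite("pics/f6.png",c)
E
```

```text
[ 0.4833 -0.3348  0.096 ] [-179.9966   -0.0016   67.9981] 0.051090650055647856 [-0.6178  0.0809 -7.1525] [-0.0216  0.0107  0.0037] 32.4667
```

View pics/f6.png

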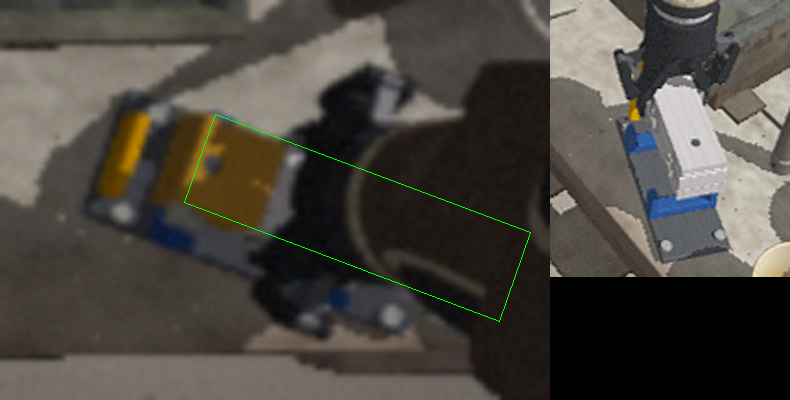

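The overlay on the overhead picture matches the brass end's top face, with corners near (214,113) and (187,202). The scene crop shows the mould shut, level and clear of the saddles. I'm handing it in.

```bash
python3 -c "
from h import *
print(arm.close_job())"
```

```text
the job is handed in; nothing more can be done
None
```

I closed the mould, lifted it at its balance point, and handed the job in at about 32 s with the arm holding it level about 45 mm above the saddle tops, in line with the cradle, brass end over the yellow stop. The hand-in returned no verdict; alignment is from my camera measurements, with up to about 5 mm sideways error, inside the 15 mm limit.

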